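Put the red-knobbed training gearbox in gear

ROBOT

A 6-joint arm with a two-finger parallel gripper is mounted at the origin on the work surface. World frame = base frame: x ahead of the robot, y to its left, z up, the work surface at z = 0. Lengths are in m, angles in rad, forces in N, time in s.
With the tool pointing down it reaches from about 0.3 to 0.775 m from the base axis. Payload 14.6 kg.
Tool frame: the origin (TCP) lies at the very end of the fingers, on their centre line; the grasp point (between the pads) lies 19 mm behind it; z points along the fingers, y is the line along which they close (so a half turn about z gives the same grasp; the last joint's range is limited). The gripper opens to 94 mm and grips with 3 to 60 N. Pads are 16 mm wide; open, the fingers measure 119 mm over their backs; the gripper's body (75 mm by 177 mm) begins 78 mm behind the grasp point.
Start: joints at [1.055, 0.3, 1.521, -0, 1.321, -0.067], TCP at [0.239, 0.496, 0.205] pointing down, gripper open.
Joint ranges: [-3.03, 3.03], [-0.79, 2.21], [0.23, 2.52], [-1.04, 4.18], [0, 3.07], [-2.55, 2.55]. Speed limits (rad/s): [2.22, 2.22, 2.57, 3.14, 3.14, 3.14].

INTERFACE

Orientations are given as [roll, pitch, yaw] about the fixed x, y, z axes, in that order (R = Rz(yaw) Ry(pitch) Rx(roll)).
In Python, from station import ctrl gives the robot as it stands.
- The arm moves only by the shell command python3 -m pendant 'ROWS' [OPENING] [FORCE]. ROWS is JSON, a list of rows, each a list of 2 entries, a list of its own where there are three numbers: the shift along the world's x, y, z in cm, then the turn about the world's z in rad. A call has 1 to 20 rows; each row shifts and turns the commanded pose from where the row before left it; what a row does not reach is not made up. A row lasts 1/12 s, in which the tool goes at most 41.7 mm and 7.16 degrees, less where a joint would pass 70% of its speed; a pose out of reach is approached as far as the arm can. A call is refused whole if a number of a shift passes 4.17 or a number of a turn 0.125, either way. A call with a gripper value outside its range is refused whole. OPENING is the opening, from 0 (shut) to 1 (fully open), set as the call begins (- or left out, the last holds). The fingers move at their own pace and stop on an object; FORCE is the grip in N (left out, the last holds). Time passes only in rows, so rows that do not move let the fingers close. It gives the time, the measured TCP pose, the force, the opening and the grip force at its end, in the units of the state.
- ctrl.get_obs(): the state, without advancing time (a new reading comes with each control period).
- ctrl.camera(name): name is "scene" or "top" or "wrist"; returns a dict with "color" (480x640x3 uint8, red, green, blue), "intrinsics" (3x3 intrinsics, pixels), "camera_from_world" (4x4, takes a point from world to camera coordinates). Camera axes: x right, y down, z forward; pixel columns grow to the right and rows downward; lengths in m; the calibration is good to about 2 mm. The wrist camera is an equidistant fisheye: a pixel r from the principal point sees the ray r / f radians off the axis. A picture is of the moment at which its call begins. There is no depth.
- ctrl.hand_in(): hands the job in; it is judged then, once.
The state is a dict: "time_s": time; "qpos": joint angles; "joint_vel": joint speeds; "tau": joint torques, N m; "ee_pos": TCP position; "eef_rot": TCP orientation; "force": force on the tool from outside, world axes, zero at the start; "moment": the same for the moment, N m; "grip_width": finger opening in m; "grip_force": force on a finger pad.
Only numpy, scipy, OpenCV 4.12 (cv2) and the standard library are available. Lean on these libraries where they do the work, as an engineer would, in place of code of your own. Each camera call takes 0.05 s, during which the arm holds its last target. There are 200 camera calls.

TASK

On the apprentices' bench stand two small grey gearboxes, each with a gear lever in a zigzag gate. Take the lever with the red knob, now parked in the leg of the slot beside the yellow mark, through its gate leg by leg until it is fully home in the last notch, beside the green mark, and let go. Leave the lever with the blue knob where it is.

Things in the scene. Friction and masses are not known exactly. Their poses are not given: they have to be found in the camera images.
- red_gearbox: Fixed grey gearbox of the red lever, 190 x 130 mm, 66 mm high. Origin: centre of underside; x along its length, away from the robot (turned up to 0.45 rad), y left. The 26 mm wide slot in its aluminium top is a zigzag with centre line, box x, y in mm: (-50,-20), (0,-20), (0,20), (50,20), (50,-20), the last being the notch. Yellow mark at the slot's start; the blue lever's box is alike.
- red_knob (a point): Centre of the red knob, 115 mm above the table: upright cylinder 30 mm across, 36 mm high, on a 12 mm steel stem (7 mm play each side in the slot). The lever stays upright and slides level, never lifts; it moves at about 2 N in x and y, more if pressed on the slot's edge, and stays where left. Starts in the first leg, box x -50 to -25, y -20 (+-4) mm.
- red_notch (a point): Centre of the last notch of the red lever's gate, at the plate's top face, 66 mm above the table; a green bar 26 x 12 mm is painted on the plate beside it, past the notch's closed end. Fully home, the knob stands above this point (within the play).
- blue_knob (a point): Centre of the blue knob of the other gearbox, same size and height; it stands anywhere in the first leg of its own slot, and is to be left alone.

How it is judged:
By the outcome, as a careful person would: the job done as asked, in the order asked, and still so for the second after the job is handed in, with the robot touching nothing.
It also fails if it takes over 34 s, if anything falls off the work surface, if the arm or the gripper's body presses on something with over 40 N, if the wrist force passes 120 N, or if a joint passes its speed limit or range.

## Working session

There is one attempt and no reset: what is moved stays moved. The work goes in short steps, Python scripts to look and compute and a shell command to move; the robot and the scene stay as the last step left them, time stands still between calls to the robot, and variables do not carry over. Pictures are saved under pics/ and viewed, at most 10 in all, crops included, and the job is handed in when it is done.

```bash
mkdir -p pics; cat > h.py <<'E'
import numpy as np, cv2
from station import ctrl
def cast(cam,u,v,z):
    K=cam["intrinsics"];T=cam["camera_from_world"];R=T[:3,:3];c=-R.T@T[:3,3]
    d=R.T@np.linalg.inv(K)@np.array([u,v,1.]);return c+d*(z-c[2])/d[2]
def blobs(img,name,amin=30):
    h=cv2.cvtColor(img,cv2.COLOR_RGB2HSV);H,S,V=cv2.split(h)
    r={'red':((H<8)|(H>172)),'yellow':(H>20)&(H<35),'green':(H>45)&(H<85),'blue':(H>100)&(H<130)}[name]
    m=(r&(S>110)&(V>50)).astype(np.uint8)
    n,l,s,c=cv2.connectedComponentsWithStats(m)
    return [(s[i,4],s[i,:4].tolist(),c[i].round(1).tolist()) for i in range(1,n) if s[i,4]>amin]
E
python3 - <<'E'
from h import *
for n in("top","scene"):
    c=ctrl.camera(n);cv2.imwrite(f"pics/{n}0.png",c["color"][:,:,::-1])
    print(n,c["intrinsics"].tolist(),(-c["camera_from_world"][:3,:3].T@c["camera_from_world"][:3,3]).round(3))
    for k in("red","yellow","green","blue"):
        for b in blobs(c["color"],k): print(k,b,cast(c,*b[2],.115 if k in("red","blue") else .066).round(4))
o=ctrl.get_obs();print(o["time_s"],o["ee_pos"],o["eef_rot"],o["grip_width"])
E
```

```text
top [[473.80320884827756, 0.0, 329.42809463335306], [0.0, 473.80320884827756, 241.97195187835374], [0.0, 0.0, 1.0]] [ 0.494 -0.041  0.772]
red (np.int32(876), [392, 98, 61, 24], [422.6, 109.5]) [ 0.7423 -0.1533  0.115 ]
red (np.int32(351), [447, 302, 22, 22], [457.1, 312.8]) [ 0.4571 -0.2016  0.115 ]
yellow (np.int32(127), [203, 292, 17, 11], [211.1, 296.7]) [0.4697 0.1508 0.066 ]
yellow (np.int32(125), [430, 325, 18, 12], [438.1, 330.9]) [ 0.4274 -0.1859  0.066 ]
green (np.int32(113), [242, 214, 11, 17], [247.3, 222.2]) [0.5825 0.1007 0.066 ]
green (np.int32(120), [473, 250, 12, 17], [478.7, 258.0]) [ 0.5355 -0.2455  0.066 ]
blue (np.int32(7742), [0, 2, 119, 75], [58.5, 38.9]) [0.8418 0.3788 0.115 ]
blue (np.int32(407), [203, 247, 24, 23], [214.1, 258.0]) [0.5252 0.1356 0.115 ]
blue (np.int32(160), [625, 328, 15, 38], [630.8, 345.1]) [ 0.4193 -0.4343  0.115 ]
scene [[489.23299951427526, 0.0, 318.1827664474405], [0.0, 489.23299951427526, 230.74660574335675], [0.0, 0.0, 1.0]] [0.936 0.283 0.731]
red (np.int32(53), [142, 1, 15, 12], [149.8, 6.3]) [ 0.2562 -0.8488  0.115 ]
red (np.int32
[... 604 characters left out ...]
7]) [ 0.427  -0.1869  0.066 ]
yellow (np.int32(91), [431, 271, 14, 14], [437.7, 277.6]) [0.4692 0.1497 0.066 ]
green (np.int32(41), [232, 184, 12, 7], [237.5, 187.0]) [ 0.5353 -0.247   0.066 ]
green (np.int32(75), [365, 302, 14, 11], [371.9, 306.7]) [0.5821 0.0995 0.066 ]
blue (np.int32(956), [67, 0, 64, 26], [97.2, 9.3]) [ 0.3531 -0.9384  0.115 ]
blue (np.int32(548), [139, 14, 37, 27], [155.0, 26.9]) [ 0.313  -0.7554  0.115 ]
blue (np.int32(50), [193, 104, 19, 5], [201.6, 106.3]) [ 0.4515 -0.4293  0.115 ]
blue (np.int32(212), [408, 266, 18, 16], [416.9, 273.7]) [0.5178 0.1316 0.115 ]
0.1 [0.23852784 0.49533053 0.20494343] [-3.14056562e+00 -6.71154180e-05  2.69278014e+00] 0.09422573052153574
```

View pics/top0.png

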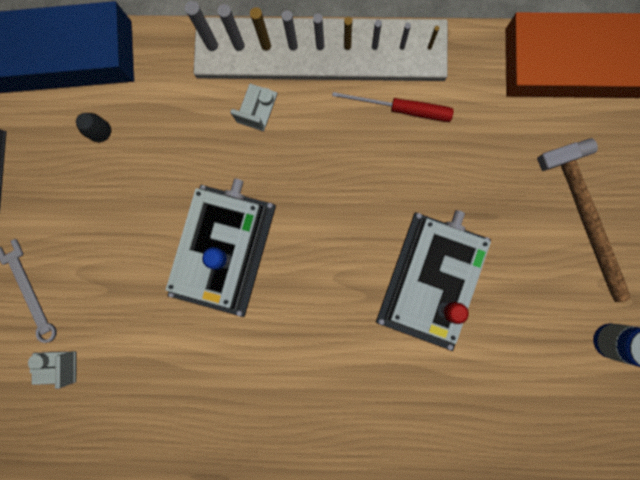

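View pics/scene0.png

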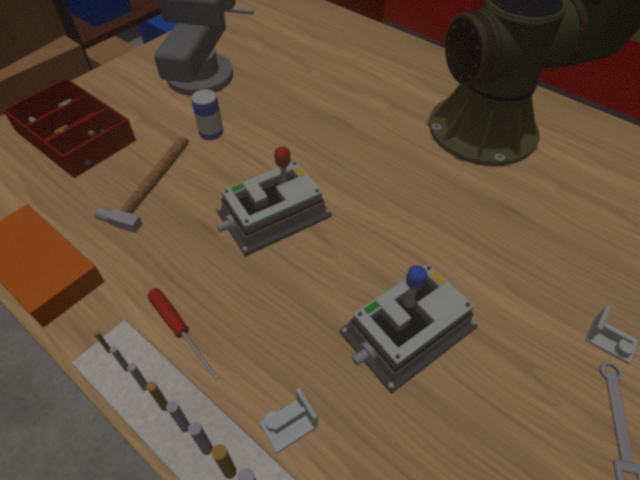

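The top view shows the red knob at (457,313), the yellow mark at (438,331) and the green mark at (479,258). The blue box is at the left, with its knob at (214,258). In the scene view the red knob is at (282,156), and both views agree on its position to about 2 mm. Next I get the box pose from the plate outline and check it against the marks.

```bash
python3 - <<'E'
from h import *
c=ctrl.camera("top");im=c["color"]
h=cv2.cvtColor(im,cv2.COLOR_RGB2HSV);m=((h[...,1]<60)&(h[...,2]>95)).astype(np.uint8)
w=np.zeros_like(m);w[205:360,370:505]=1;m=cv2.morphologyEx(m*w,cv2.MORPH_OPEN,np.ones((5,5)))
k=max(cv2.findContours(m,0,2)[0],key=cv2.contourArea)
P=np.array([cast(c,*p[0],.066)[:2] for p in k])
r=cv2.minAreaRect((P*1000).astype(np.float32));print("plate rect mm",r)
Y=cast(c,438.1,330.9,.066)[:2];G=cast(c,478.7,258,.066)[:2];kn=np.array([.4565,-.2022])
d=G-Y;yaw=np.arctan2(d[1],d[0])-np.arctan2(-21,121);print("marks yaw",yaw,"len",np.hypot(*d))
def R(a):return np.array([[np.cos(a),-np.sin(a)],[np.sin(a),np.cos(a)]])
for y in (yaw,):
    o=(Y+G)/2-R(y)@[-.0105,-.0305]
    print("origin",o,"knob in box mm",R(y).T@(kn-o)*1000,"rectcentre",np.array(r[0]))
    for q in[(-50,-20),(0,-20),(0,20),(50,20),(50,-20)]:print(q,(o+R(y)@np.array(q)/1000).round(4))
E
python3 -m pendant '[[[0,-4,0],0],[[1,-4,0],0],[[1,-4,0],0],[[1,-4,0],0],[[1,-4,0],0],[[1,-4,0],0],[[1,-4,0],0],[[1,-4,0],0],[[1,-4,0],0],[[1,-4,0],0],[[1,-4,0],0],[[1,-4,0],0],[[1,-4,0],0],[[1,-4,0],0],[[1,-4,0],0],[[1.5,-3,0],0],[[1.5,-3,0],0],[[1.5,-3,0],0],[[0,0,0],0]]' 1 20
```

```text
plate rect mm ((518.790283203125, -178.6475830078125), (95.73863220214844, 190.4398956298828), 54.661441802978516)
marks yaw -0.332190412397964 len 0.12350647223628737
origin [ 0.50134327 -0.19028764] knob in box mm [-38.50690851 -25.88515648] rectcentre [ 518.7902832  -178.64758301]
(-50, -20) [ 0.4476 -0.1929]
(0, -20) [ 0.4948 -0.2092]
(0, 20) [ 0.5079 -0.1714]
(50, 20) [ 0.5551 -0.1877]
(50, -20) [ 0.5421 -0.2255]
time_s: 1.73
ee_pos: [0.4248, -0.1983, 0.2047]
eef_rot: [-3.141, -0.001, 2.69]
force: [0.2, -0.1, 0.3]
grip_width: 0.094
grip_force: 0.0
```

```bash
python3 - <<'E'
from h import *
im=cv2.imread("pics/top0.png")[200:360,370:500]
cv2.imwrite("pics/crop.png",cv2.resize(im,None,fx=4.5,fy=3.75*1.0,interpolation=cv2.INTER_CUBIC)[:600])
E
python3 - <<'E'
from h import *
c=ctrl.camera("wrist");cv2.imwrite("pics/w1.png",c["color"][:,:,::-1])
print(c["intrinsics"].tolist())
for k in("red","yellow","green"): print(k,blobs(c["color"],k))
K=c["intrinsics"];T=c["camera_from_world"]
def fish(u,v,z):
    x=np.array([u-K[0,2],v-K[1,2]])/K[0,0];r=np.hypot(*x)
    d=T[:3,:3].T@np.r_[x/r*np.sin(r),np.cos(r)];o=-T[:3,:3].T@T[:3,3];return o+d*(z-o[2])/d[2]
for k,z in(("red",.125),("yellow",.066),("green",.066)):
    for b in blobs(c["color"],k): print(k,fish(*b[2],z).round(4))
E
```

```text
[[371.64829954431775, 0.0, 315.78381075491734], [0.0, 371.64829954431775, 235.48472258278622], [0.0, 0.0, 1.0]]
red [(np.int32(1115), [315, 262, 38, 40], [333.3, 282.4]), (np.int32(665), [408, 414, 49, 25], [432.0, 426.6])]
yellow [(np.int32(160), [615, 123, 16, 12], [622.2, 128.4]), (np.int32(388), [315, 214, 31, 16], [330.3, 221.4])]
green [(np.int32(147), [608, 226, 8, 23], [611.2, 236.5]), (np.int32(251), [315, 330, 15, 22], [322.1, 340.5])]
red [ 0.4589 -0.201   0.125 ]
red [ 0.6524 -0.1789  0.125 ]
yellow [0.4712 0.1502 0.066 ]
yellow [ 0.4293 -0.1873  0.066 ]
green [0.5843 0.1004 0.066 ]
green [ 0.5378 -0.247   0.066 ]
```

View pics/crop.png

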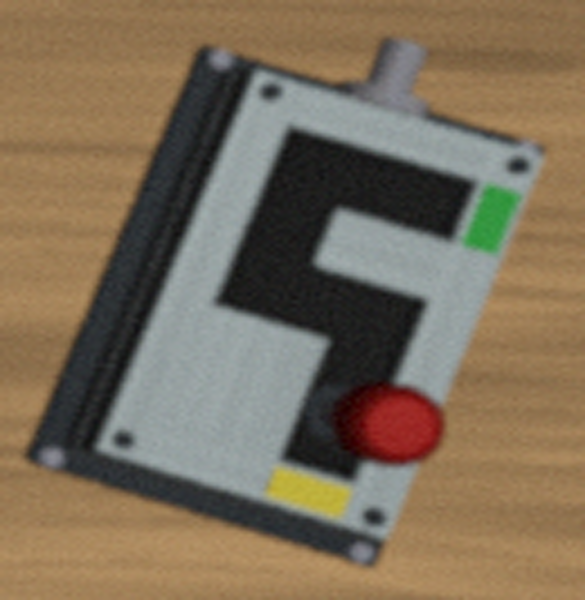

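View pics/w1.png

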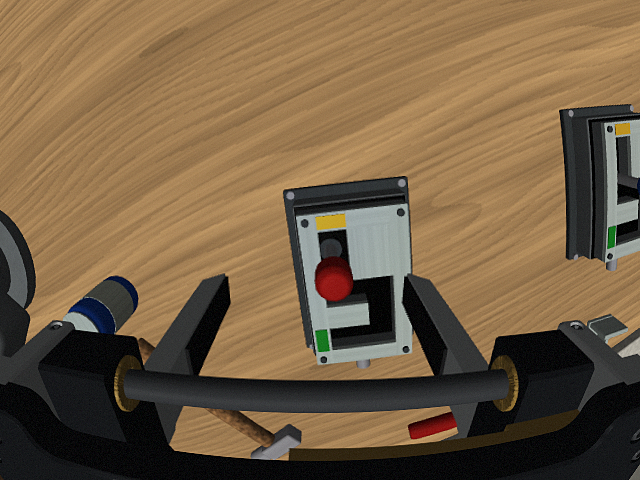

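The crop shows the slot corners clearly at crop pixels (291,130), (475,183), (220,300), (425,300) and (288,458). The knob at (388,424) is in the first leg. The wrist view shows the red knob at (333,282) between the open fingers. I fit the box pose to these corners.

```bash
python3 - <<'E'
from h import *
c=ctrl.camera("top")
pts=[((291,130),(63,33)),((475,183),(63,-33)),((220,300),(-13,33)),((425,300),(13,-33)),((328,338),(-13,-7)),((335,208),(37,7)),((313,265),(13,7))]
W=np.array([cast(c,370+(u+.5)/4.5-.5,200+(v+.5)/3.75-.5,.066)[:2]*1000 for (u,v),_ in pts]);B=np.array([b for _,b in pts],float)
A,_=cv2.estimateAffinePartial2D(B,W,ransacReprojThreshold=20)
s=np.hypot(A[0,0],A[1,0]);yaw=np.arctan2(A[1,0],A[0,0]);print("scale",s,"yaw",yaw,"o",A[:,2]);print((B@A[:,:2].T+A[:,2]-W).round(1).tolist())
R=A[:,:2]/s;print("knob in box",R.T@(np.array([457.2,-201.8])-A[:,2]))
for q in[(-50,-20),(0,-20),(0,20),(50,20),(50,-20)]:print(q,(A[:,2]+R@np.array(q)).round(1))
E
```

```text
scale 0.9629488284587872 yaw -0.3346885797885775 o [ 502.28740928 -189.97275025]
[[0.4, 0.0], [-0.5, 0.5], [-0.8, 1.0], [0.6, -0.2], [0.7, -0.0], [-0.7, -0.9], [0.2, -0.4]]
knob in box [-38.70067198 -25.98107581]
(-50, -20) [ 448.5 -192.4]
(0, -20) [ 495.7 -208.9]
(0, 20) [ 508.9 -171.1]
(50, 20) [ 556.1 -187.5]
(50, -20) [ 542.9 -225.3]
```

The corner residuals are under 1 mm, and the yaw of -0.335 agrees with the marks. The knob reads about 2 mm outside its allowed band, so I shift the frame 3 mm towards -y, which is inside the play. Now the grasp.

```bash
python3 -m pendant '[[[3.2,-0.4,0],0],[[0,0,-3],0],[[0,0,-3],0],[[0,0,-3],0],[[0,0,-1.9],0],[[0,0,0],0],[[0,0,0],0]]' 1 20
python3 -m pendant '[[[0,0,0],0],[[0,0,0],0],[[0,0,0],0],[[0,0,0],0],[[0,0,0],0],[[0,0,0],0],[[0,0,0],0],[[0,0,0],0],[[0,0,0],0],[[0,0,0],0]]' 0.2 20
```

```text
time_s: 2.42
ee_pos: [0.4554, -0.1976, 0.0968]
eef_rot: [3.142, -0.001, 2.694]
force: [0.0, 0.5, 0.1]
grip_width: 0.094
grip_force: 0.0
time_s: 3.25
ee_pos: [0.4556, -0.1985, 0.0964]
eef_rot: [3.142, -0.0, 2.693]
force: [0.7, 0.4, -0.1]
grip_width: 0.0308
grip_force: 0.0
```

```bash
python3 -m pendant '[[[0,0,0],0],[[0,0,0],0],[[0,0,0],0],[[0,0,0],0],[[0,0,0],0]]' 0 20
python3 - <<'E'
from h import *
c=ctrl.camera("wrist");cv2.imwrite("pics/w2.png",c["color"][:,:,::-1])
E
```

```text
time_s: 3.67
ee_pos: [0.4557, -0.1984, 0.0964]
eef_rot: [3.142, -0.0, 2.693]
force: [0.3, 0.6, 0.0]
grip_width: 0.0293
grip_force: 20.0
```

View pics/w2.png

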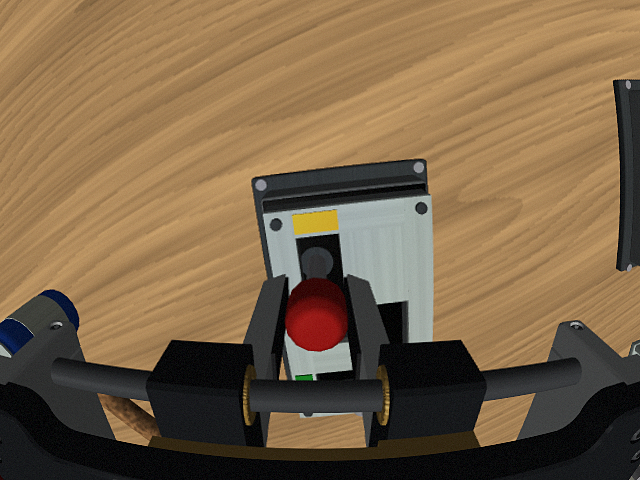

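The wrist view shows the red knob at (316,315), held squarely between the pads at 20 N and 29 mm opening. Leg 1:

```bash
python3 -m pendant '[[[1,-0.3,0],0],[[1,-0.3,0],0],[[1,-0.3,0],0],[[0.9,-0.2,0],0],[[0,0,0],0],[[0,0,0],0]]'
```

```text
time_s: 4.22
ee_pos: [0.4947, -0.2097, 0.0964]
eef_rot: [-3.141, 0.001, 2.693]
force: [1.3, -2.8, 0.0]
grip_width: 0.0291
grip_force: 20.0
```

Right on target (495, -210) with light force. Leg 2: +1.3, +3.8 cm.

```bash
python3 -m pendant '[[[0.3,0.9,0],0],[[0.3,1,0],0],[[0.4,1,0],0],[[0.3,0.9,0],0],[[0,0,0],0],[[0,0,0],0]]'
```

```text
time_s: 4.72
ee_pos: [0.5078, -0.1703, 0.0964]
eef_rot: [3.141, -0.0, 2.694]
force: [-0.3, 1.6, 0.1]
grip_width: 0.0291
grip_force: 20.0
```

Leg 3: +4.8, -1.7 cm.

```bash
python3 -m pendant '[[[1,-0.4,0],0],[[1,-0.4,0],0],[[1,-0.4,0],0],[[1,-0.4,0],0],[[0.8,-0.2,0],0],[[0,0,0],0],[[0,0,0],0]]'
```

```text
time_s: 5.3
ee_pos: [0.5557, -0.1897, 0.0964]
eef_rot: [-3.142, 0.0, 2.693]
force: [0.9, -1.9, 0.6]
grip_width: 0.0295
grip_force: 20.0
```

Leg 4, into the notch: -1.3, -3.8 cm.

```bash
python3 -m pendant '[[[-0.3,-0.9,0],0],[[-0.3,-1,0],0],[[-0.4,-1,0],0],[[-0.3,-0.9,0],0],[[0,0,0],0],[[0,0,0],0]]'
```

```text
time_s: 5.8
ee_pos: [0.5421, -0.2286, 0.0965]
eef_rot: [-3.141, -0.0, 2.691]
force: [-0.3, -1.9, 0.8]
grip_width: 0.0292
grip_force: 20.0
```

```bash
python3 -m pendant '[[[0,0,0],0],[[0,0,0],0],[[0,0,0],0],[[0,0,0],0],[[0,0,0],0],[[0,0,0],0],[[0,0,0],0],[[0,0,0],0]]' 0.7 20
python3 -m pendant '[[[0,0,2],0],[[0,0,3],0],[[0,0,3],0],[[0,0,3],0],[[-3,3,0],0],[[-3,3,0],0],[[-3,3,0],0],[[-3,3,0],0],[[-3,3,0],0],[[-3,3,0],0],[[0,3,0],0],[[0,0,0],0],[[0,0,0],0],[[0,0,0],0]]'
python3 - <<'E'
from h import *
c=ctrl.camera("top");im=c["color"];b=[b for b in blobs(im,"red") if b[2][1]>150]
for x in b: print(x,cast(c,*x[2],.115))
cv2.imwrite("pics/crop2.png",cv2.resize(im[200:360,370:500],None,fx=4,fy=3.75,interpolation=cv2.INTER_CUBIC)[:,:,::-1])
c=ctrl.camera("scene");print([(x,cast(c,*x[2],.115)) for x in blobs(c["color"],"red") if 100<x[0]<500])
print([(x,) for x in blobs(c["color"],"blue") if 100<x[0]<500])
E
```

```text
time_s: 6.47
ee_pos: [0.5426, -0.2274, 0.0964]
eef_rot: [-3.142, -0.0, 2.693]
force: [-0.3, 0.1, 0.2]
grip_width: 0.0655
grip_force: 0.0
time_s: 7.63
ee_pos: [0.3662, -0.021, 0.2066]
eef_rot: [-3.142, 0.0, 2.693]
force: [0.9, -0.1, -0.6]
grip_width: 0.0657
grip_force: 0.0
(np.int32(335), [470, 240, 21, 20], [479.7, 249.5]) [ 0.54444304 -0.23277522  0.115     ]
[((np.int32(118), [337, 0, 30, 13], [350.6, 5.1]), array([-0.08516516, -0.45743295,  0.115     ])), ((np.int32(136), [375, 0, 18, 20], [386.3, 7.3]), array([-0.13570781, -0.37988058,  0.115     ])), ((np.int32(239), [433, 8, 22, 36], [444.4, 25.9]), array([-0.15104978, -0.21642223,  0.115     ])), ((np.int32(465), [617, 81, 23, 40], [631.9, 104.3]), array([-0.12577302,  0.24300601,  0.115     ])), ((np.int32(247), [229, 164, 16, 21], [236.4, 173.6]), array([ 0.54276456, -0.23356884,  0.115     ]))]
[((np.int32(213), [408, 266, 18, 16], [416.9, 273.7]),)]
```

View pics/crop2.png

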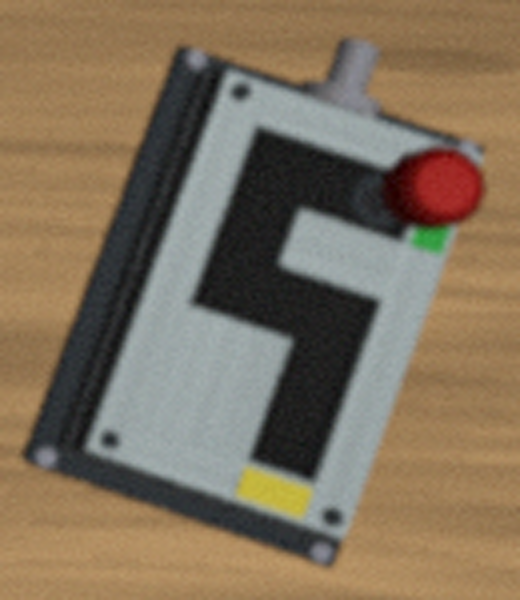

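The picture shows the red knob at (432,187), beside the green mark in the last notch. By the TCP reading before release it stood within about 3 mm of the notch centre. The blue knob has not moved (scene pixel 416.9, 273.7, as before).

```bash
python3 -c "
from station import ctrl
print(ctrl.hand_in())"
```

```text
the job is handed in; nothing more can be done
None
```

The red lever went through its gate leg by leg and was let go in the last notch beside the green mark, about 3 mm from its centre; the blue lever was left where it was, and the job was handed in at about 8 s (no verdict was returned).

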